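Load three tip boxes and shut the steriliser drawer

ROBOT

A 6-joint arm with a two-finger parallel gripper is mounted at the origin on the work surface. World frame = base frame: x ahead of the robot, y to its left, z up, the work surface at z = 0. Lengths are in m, angles in rad, forces in N, time in s.
With the tool pointing down it reaches from about 0.3 to 0.775 m from the base axis. Payload 14.6 kg.
Tool frame: the origin (TCP) lies at the very end of the fingers, on their centre line; the grasp point (between the pads) lies 19 mm behind it; z points along the fingers, y is the line along which they close (so a half turn about z gives the same grasp; the last joint's range is limited). The gripper opens to 94 mm and grips with 3 to 60 N. Pads are 16 mm wide; open, the fingers measure 119 mm over their backs; the gripper's body (75 mm by 177 mm) begins 78 mm behind the grasp point.
Start: joints at [1.243, 0.3, 1.521, -0, 1.321, -0.067], TCP at [0.142, 0.531, 0.205] pointing down, gripper open.
Joint ranges: [-3.03, 3.03], [-0.79, 2.21], [0.23, 2.52], [-1.04, 4.18], [0, 3.07], [-2.55, 2.55]. Speed limits (rad/s): [2.22, 2.22, 2.57, 3.14, 3.14, 3.14].

INTERFACE

Orientations are given as [roll, pitch, yaw] about the fixed x, y, z axes, in that order (R = Rz(yaw) Ry(pitch) Rx(roll)).
In Python, from station import ctrl gives the robot as it stands. The module is installed in compiled form; this text tells all that it offers.
- The arm moves only by the tool step_arm, never from a script. Its argument "deltas" is a list of rows, each an object with "dp": the shift along the tool's x, y, z scaled (see below), a list of three; "twist": the turn about the tool's z scaled (see below). In form: [{"dp": [tx, ty, tz], "twist": twist}, ...]. A call has 1 to 12 rows; each row shifts and turns the commanded pose from where the row before left it, along the tool's axes as they then stand; what a row does not reach is not made up. The controller multiplies each number of a shift by 0.04 m and each number of a turn by 4 degrees. A row lasts 1/10 s, in which the tool goes at most 50 mm and 8.59 degrees, less where a joint would pass 70% of its speed; a pose out of reach is approached as far as the arm can. A call with a number of a shift or a turn outside -1 to 1 is refused whole. A call with a gripper value outside its range is refused whole. "gripper" is the opening, from -1 (shut) to 1 (fully open), set as the call begins (left out, the last holds). The fingers move at their own pace and stop on an object; "squeeze" is the grip in N (left out, the last holds). Time passes only in rows, so rows that do not move let the fingers close. It gives the time, the measured TCP pose, the force, the opening and the grip force at its end, in the units of the state.
- ctrl.get_obs(): the state, without advancing time (a new reading comes with each control period).
- ctrl.camera(name): name is "side" or "top" or "wrist"; returns (picture, depth): 384x512x3 uint8, red, green, blue; 384x512 float32, m along the optical axis (not along the pixel's ray), 0 where there is no reading.
- ctrl.get_calibration(name): a dict with "fx", "fy", "cx", "cy" (pixels), "world_to_cam" (4x4, takes a point from world to camera coordinates); the wrist camera has in their place "hand_eye" (4x4, takes a point from camera to tool coordinates, whose origin is the TCP and whose axes are the flange's). Camera axes: x right, y down, z forward; pixel columns grow to the right and rows downward; lengths in m; the calibration is good to about 2 mm. The wrist camera is an equidistant fisheye: a pixel r from the principal point sees the ray r / f radians off the axis. A picture is of the moment at which its call begins: read the wrist's pose just before it. get_calibration takes no time and is no camera call.
- ctrl.hand_in(): hands the job in; it is judged then, once.
Trained networks look in the newest picture that a camera, given by its name, has taken for a name from the list of things; names that differ only in an ending like _2 or _b are one class to them, and where a whole thing is asked for, a point or a joint stands for the part that bears it (a point fixed in the world has none). Each returns a list of dicts, best first, with "conf" (0 to 1); they miss things now and then, are a little off and sometimes report something else, mostly with a low value. They report only what shows in the picture. A call takes as long as a camera call. They do not tell look-alikes from the thing itself.
- ctrl.spot_in(camera, label): "rect" ([left, top, right, bottom] as shares, 0 to 1, of the picture: columns of its width, rows of its height, round what is visible of it).
- ctrl.cut_out(camera, label): "pixels" (384x512 bool, what is visible of it) and "rect" ([left, top, right, bottom] as shares, 0 to 1, of the picture: columns of its width, rows of its height, round what is visible of it).
The state is a dict: "time_s": time; "qpos": joint angles; "joint_vel": joint speeds; "tau": joint torques, N m; "ee_pos": TCP position; "eef_rot": TCP orientation; "force": force on the tool from outside, world axes, zero at the start; "moment": the same for the moment, N m; "grip_width": finger opening in m; "grip_force": force on a finger pad.
Only numpy, scipy, OpenCV 4.12 (cv2) and the standard library are available. Lean on these libraries where they do the work, as an engineer would, in place of code of your own. Each camera call takes 0.05 s, during which the arm holds its last target. There are 200 camera calls.

TASK

Push the row of tip boxes along the feed rail until exactly three are in the steriliser's open drawer and the other two are still on the rail, so that the joint between the third and the fourth box is over the yellow strip; then push the drawer fully shut. Slide the boxes, do not lift or topple them, and leave the bottle, the pipette and the pink tin where they are.

Things in the scene. Friction and masses are not known exactly. Their poses are not given: they have to be found in the camera images.
- steriliser: Fixed feed rail and steriliser in one piece. Origin: centre of the yellow strip, at bench level; z up, +x from the drawer into the cabinet, -y along the rail. Rail (y -412 to -12 mm): flat bed 20 mm above the bench, open above and at its far end, between steel guides 14 mm high, 8 mm thick, inner faces at x = -44 and +44 mm. Drawer and cabinet lie on the +y side.
- strip (a point): Centre of the top of the yellow strip between rail and drawer, 20 mm above the bench, level with the rail bed. The strip is 26 mm wide (steriliser's y -13 to +13 mm) and 112 mm long in x, so its ends show beside the boxes; a yellow line in its line is painted on the cabinet roof. A box that reaches from the rail across the strip into the drawer blocks the drawer.
- cabinet_front (a point): Middle of the cabinet's front, at bench level. The white cabinet with a clear roof spans the steriliser's x 56 to 216 mm, y -26 to 292 mm; roof top 93 mm above the bench, trims on it up to 105 mm. Its opening faces the drawer (-x) and starts at y = -16 mm, so a box partly over the strip still goes in with the drawer.
- drawer (a joint): Travel of the drawer in m: 0.098 fully open (as it starts), 0 fully shut. It moves along the steriliser's +x to shut; slides with about 2 N of friction plus light damping, no catch, stays where left.
- drawer_frame (a point): Point fixed to the drawer; with the drawer open it coincides with the steriliser's origin and axes. In its frame the drawer's inside is x -48 to +48 mm, y +14 to +274 mm (room for four boxes), floor 19.5 mm above the bench, no wall towards the strip. Its -x side is the blue front panel, 12 mm thick, top 68 mm above the bench; +x wall 8 mm, +y end wall 34 mm above the floor.
- drawer_push (a point): Centre of the grey patch on the outer face of the drawer's blue front panel, 45 mm above the bench: push here along the steriliser's +x to shut the drawer. The panel is 268 mm long (along y) and 10 to 68 mm above the bench.
- tipbox_a: Tip box, one of five identical ones: a closed teal box with a paler lid, 84 mm across the rail (its x), 60 mm along the rail (its y), 48 mm high, about 130 g, rigid. Origin at the centre of its underside. The five start in one row on the rail, a nearest the drawer, then b, c, d, and e last, 2 to 18 mm apart, and slide freely.
- tipbox_b: Tip box, one of five identical ones: a closed teal box with a paler lid, 84 mm across the rail (its x), 60 mm along the rail (its y), 48 mm high, about 130 g, rigid. Origin at the centre of its underside. The five start in one row on the rail, a nearest the drawer, then b, c, d, and e last, 2 to 18 mm apart, and slide freely.
- tipbox_c: Tip box, one of five identical ones: a closed teal box with a paler lid, 84 mm across the rail (its x), 60 mm along the rail (its y), 48 mm high, about 130 g, rigid. Origin at the centre of its underside. The five start in one row on the rail, a nearest the drawer, then b, c, d, and e last, 2 to 18 mm apart, and slide freely.
- tipbox_d: Tip box, one of five identical ones: a closed teal box with a paler lid, 84 mm across the rail (its x), 60 mm along the rail (its y), 48 mm high, about 130 g, rigid. Origin at the centre of its underside. The five start in one row on the rail, a nearest the drawer, then b, c, d, and e last, 2 to 18 mm apart, and slide freely.
- tipbox_e: Tip box, one of five identical ones: a closed teal box with a paler lid, 84 mm across the rail (its x), 60 mm along the rail (its y), 48 mm high, about 130 g, rigid. Origin at the centre of its underside. The five start in one row on the rail, a nearest the drawer, then b, c, d, and e last, 2 to 18 mm apart, and slide freely.
- bottle: Bystander: amber bottle with white cap, 66 mm in diameter, 150 mm high, standing; origin under its centre.
- pipette: Bystander: grey and white hand pipette lying on the bench, 215 mm long along its x, 30 mm high at most; origin near its middle, at bench level.
- tin: Bystander: closed pink tin, 70 x 90 x 22 mm; origin under its centre.
Things that resemble listed ones, but are neither listed nor needed, are in the scene too. What is shaped like the tipbox_e but black or orange is not meant.

How it is judged:
On the way:
1. Exactly three tip boxes are in the drawer and two on the rail, with the drawer still open (y of tipbox_a in the frame of drawer_frame between 0.013 and 0.25 m and x of tipbox_a in the frame of drawer_frame between -0.03 and 0.03 m and y of tipbox_b in the frame of drawer_frame between 0.013 and 0.25 m and x of tipbox_b in the frame of drawer_frame between -0.03 and 0.03 m and y of tipbox_c in the frame of drawer_frame between 0.013 and 0.25 m and x of tipbox_c in the frame of drawer_frame between -0.03 and 0.03 m and y of tipbox_d in the frame of steriliser between -0.4 and -0.013 m and x of tipbox_d in the frame of steriliser between -0.03 and 0.03 m and y of tipbox_e in the frame of steriliser between -0.4 and -0.013 m and x of tipbox_e in the frame of steriliser between -0.03 and 0.03 m and value of joint drawer above 0.085 m), for 0.2 s.
At the end, for the whole second after the job is handed in: Drawer shut to within 4 mm; the first three boxes of the row (a, b, c) flat in it, the other two (d, e) flat on the rail between its guides, every box centre at least 13 mm to its own side of the middle of the yellow strip; all boxes at rest (y of tipbox_a in the frame of drawer_frame between 0.013 and 0.25 m and x of tipbox_a in the frame of drawer_frame between -0.03 and 0.03 m and y of tipbox_b in the frame of drawer_frame between 0.013 and 0.25 m and x of tipbox_b in the frame of drawer_frame between -0.03 and 0.03 m and y of tipbox_c in the frame of drawer_frame between 0.013 and 0.25 m and x of tipbox_c in the frame of drawer_frame between -0.03 and 0.03 m and y of tipbox_d in the frame of steriliser between -0.4 and -0.013 m and x of tipbox_d in the frame of steriliser between -0.03 and 0.03 m and y of tipbox_e in the frame of steriliser between -0.4 and -0.013 m and x of tipbox_e in the frame of steriliser between -0.03 and 0.03 m and value of joint drawer below 0.004 m and angle between each of tipbox_a, tipbox_b, tipbox_c, tipbox_d, tipbox_e's own z axis and vertical below 0.1 rad and height (world z) of each of tipbox_a, tipbox_b, tipbox_c, tipbox_d, tipbox_e below 0.028 m and linear speed of each of tipbox_a, tipbox_b, tipbox_c, tipbox_d, tipbox_e below 0.02 m/s); the robot touches nothing.
It fails at once if A tip box is lifted more than 25 mm off the rail (height (world z) of any of tipbox_a, tipbox_b, tipbox_c, tipbox_d, tipbox_e above 0.045 m).
It fails at once if A tip box is toppled (tilted by more than 0.4 rad) (angle between any of tipbox_a, tipbox_b, tipbox_c, tipbox_d, tipbox_e's own z axis and vertical above 0.4 rad).
It fails at once if The bottle, the pipette or the tin is moved by more than 20 mm (distance of any of bottle, pipette, tin from where it was at the start of the episode above 0.02 m).
It also fails if it takes over 51 s, if anything falls off the work surface, if the arm or the gripper's body presses on something with over 40 N, if the wrist force passes 120 N, or if a joint passes its speed limit or range.

## Working session

There is one attempt and no reset: what is moved stays moved. The work goes in short steps, Python scripts to look and compute and a tool call to move; the robot and the scene stay as the last step left them, time stands still between calls to the robot, and variables do not carry over. Pictures are saved under pics/ and viewed, at most 10 in all, crops included, and the job is handed in when it is done.

Besides the shell and the picture viewer there is one more tool, called after "Call:" as name([rows], argument=value, ...), one row to a line, values as JSON. step_arm: Moves the arm, as the interface text tells. Its arguments: {"type":"object","properties":{"deltas":{"type":"array"},"gripper":{"type":"number"},"squeeze":{"type":"number"}},"required":["deltas"]}

```bash
mkdir -p pics
cat > h.py <<'E'
import numpy as np, cv2
from station import ctrl
def world(cam, mask_or_px, depth):
    K=ctrl.get_calibration(cam); T=np.linalg.inv(np.array(K["world_to_cam"]))
    v,u=mask_or_px; z=depth[v,u]; ok=z>0; u,v,z=u[ok],v[ok],z[ok]
    P=np.c_[(u-K["cx"])/K["fx"]*z,(v-K["cy"])/K["fy"]*z,z]
    return P@T[:3,:3].T+T[:3,3]
def proj(cam,P):
    K=ctrl.get_calibration(cam);T=np.array(K["world_to_cam"]);c=np.atleast_2d(P)@T[:3,:3].T+T[:3,3]
    return np.c_[K["fx"]*c[:,0]/c[:,2]+K["cx"],K["fy"]*c[:,1]/c[:,2]+K["cy"]]
def save(name,im): cv2.imwrite("pics/"+name,cv2.cvtColor(im,cv2.COLOR_RGB2BGR))
E
python3 - <<'E'
from h import *
o=ctrl.get_obs(); print(o["time_s"],o["ee_pos"],o["eef_rot"])
for c in ("top","side"):
    im,d=ctrl.camera(c); save(c+"0.png",im); np.save(c+"d.npy",d); np.save(c+"i.npy",im)
    for l in ("tipbox_a","drawer","strip","steriliser","drawer_push","bottle","tin","pipette"):
        try:
            for r in ctrl.cut_out(c,l)[:8]:
                P=world(c,np.nonzero(r["pixels"]),d)
                print(c,l,round(r["conf"],2),np.round(np.array(r["rect"])*[512,384,512,384]).astype(int),np.round(np.median(P,0),3))
        except Exception as e: print(c,l,e)
E
python3 -c "
import cv2,numpy as np
a=[cv2.imread('pics/%s0.png'%c) for c in('top','side')]
"
```

```text
0.0 [0.14172872 0.5311529  0.20488219] [-3.14040811e+00 -7.53693490e-05  2.88086698e+00]
top tipbox_a 0.86 [240 191 268 231] [ 0.52  -0.11   0.067]
top tipbox_a 0.77 [189 201 214 235] [0.505 0.027 0.068]
top tipbox_a 0.69 [308 260 337 293] [ 0.36  -0.285  0.048]
top tipbox_a 0.64 [300 186 323 227] [ 0.537 -0.25   0.067]
top tipbox_a 0.57 [268 192 295 225] [ 0.528 -0.176  0.068]
top tipbox_a 0.57 [335 128 372 156] [ 0.71  -0.367  0.048]
top drawer 0.91 [ 71 197 179 250] [0.481 0.231 0.02 ]
top strip 0.68 [ 60 133 343 252] [0.557 0.192 0.068]
top steriliser 0.73 [ 62 134 342 252] [0.558 0.192 0.07 ]
top steriliser 0.37 [ 67 197 178 253] [0.481 0.232 0.02 ]
top drawer_push 0.64 [ 65 203 177 251] [0.481 0.232 0.02 ]
top bottle 0.84 [234 118 260 148] [ 0.714 -0.081  0.102]
top tin 0.74 [373 187 413 218] [ 0.557 -0.477  0.023]
top pipette 0.9 [307  95 324 172] [ 0.762 -0.267  0.021]
side tipbox_a 0.94 [236 218 281 256] [ 0.533 -0.276  0.063]
side tipbox_a 0.88 [152 251 203 298] [ 0.359 -0.31   0.045]
side tipbox_a 0.83 [226 199 266 239] [ 0.52  -0.189  0.066]
side tipbox_a 0.8 [211 185 250 218] [ 0.51  -0.118  0.066]
side tipbox_a 0.7 [203 173 240 197] [ 0.504 -0.05   0.066]
side tipbox_a 0.67 [197 158 232 189] [0.499 0.019 0.066]
side tipbox_a 0.64 [334 244 379 292] [ 0.705 -0.387  0.044]
side drawer 0.83 [162 125 217 176] [0.474 0.235 0.02 ]
side strip 0.81 [163 105 293 284] [0.558 0.09  0.034]
side steriliser 0.65 [193 161 233 190] [0.5   0.02  0.066]
side steriliser 0.65 [235 217 279 259] [ 0.533 -0.277  0.062]
side steriliser 0.62 [164 102 294 284] [0.559 0.09  0.034]
side drawer_push 0.9 [161 124 214 177] [0.474 0.24  0.02 ]
side bottle 0.88 [292 143 320 205] [ 0.718 -0.103  0.073]
side tin 0.85 [283 305 327 357] [ 0.554 -0.491  0.021]
side pipette 0.63 [301 226 388 249] [ 0.764 -0.275  0.017]
side pipette 0.43 [165 102 294 283] [0.558 0.089 0.034]
```

View pics/top0.png

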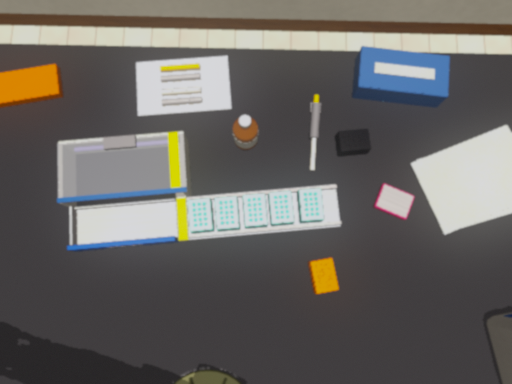

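View pics/side0.png

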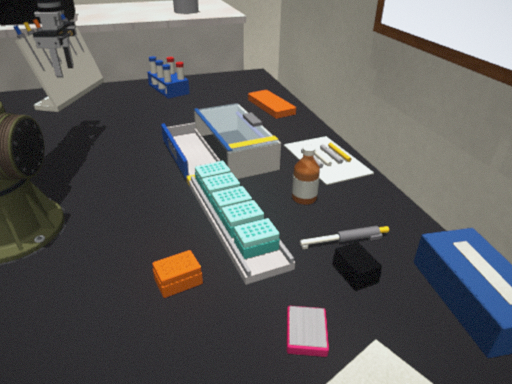

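The top view shows the strip at about (182,217) and the five boxes at x = 201 to 312, y ≈ 210. The drawer is open at (125,225), and the bottle, pipette and tin are clear of the rail. The side view agrees. Next I'll fit the steriliser frame.

Run:
```python
from h import *
for c in("top","side"):
    im=np.load(c+"i.npy").astype(int); d=np.load(c+"d.npy")
    v,u=np.nonzero((d>0)); P=world(c,(v,u),d); C=im[v,u]; R,G,B=C.T
    # box lids: height band + region along the rail
    reg=(P[:,0]>.42)&(P[:,0]<.62)&(P[:,1]<.09)&(P[:,1]>-.32)
    lid=reg&(P[:,2]>.060)&(P[:,2]<.074)&(G>R+8)
    r=cv2.minAreaRect(P[lid][:,:2].astype(np.float32)); q=P[lid][:,:2]
    ax=np.linalg.svd(q-q.mean(0),full_matrices=False)[2][0]; ax*=np.sign(ax[1]); 
    th=np.arctan2(-ax[0],ax[1])
    yel=(R>150)&(G>150)&(B<90)&reg.__class__(reg.shape) if 0 else (R>140)&(G>140)&(B<90)
    ys=yel&(P[:,2]<.04)&(P[:,2]>.0)&(P[:,0]<.6)&(P[:,0]>.4)&(abs(P[:,1])<.2)
    yr=yel&(P[:,2]>.08)&(P[:,2]<.11)&(P[:,0]<.75)&(abs(P[:,1])<.2)
    print(c,"minrect",r,"pca th",th,"lid z",np.median(P[lid][:,2]))
    S=P[ys]; rs=cv2.minAreaRect(S[:,:2].astype(np.float32)); print(" strip",len(S),rs,S.mean(0)); 
    Rr=P[yr]; 
    if len(Rr)>5: print(" roofline",len(Rr),cv2.minAreaRect(Rr[:,:2].astype(np.float32)),Rr.mean(0))
    # blue panel
    bl=(B>R+60)&(B>G+30)&(P[:,2]>.055)&(P[:,2]<.08)&(P[:,0]<.5)&(P[:,1]>.05)
    print(" panel top",bl.sum(),cv2.minAreaRect(P[bl][:,:2].astype(np.float32)))
    for t in (th,):
        A=np.array([[np.cos(t),np.sin(t)],[-np.sin(t),np.cos(t)]])
        L=P[lid][:,:2]@A.T; h=np.histogram(L[:,1],bins=np.arange(L[:,1].min(),L[:,1].max()+.003,.003))[0]
        print(" lid y' range",np.percentile(L[:,1],[0.5,99.5]),"x'",np.percentile(L[:,0],[1,50,99]),h)
        print(" strip y'",np.percentile(S[:,:2]@A.T,[2,50,98],axis=0).round(4).tolist())
        if len(Rr)>5: print(" roof",np.percentile(Rr[:,:2]@A.T,[2,50,98],axis=0).round(4).tolist())
        print(" panel",np.percentile(P[bl][:,:2]@A.T,[2,50,98],axis=0).round(4).tolist())
```

```text
top minrect ((0.5201165676116943, -0.09307126700878143), (0.095101498067379, 0.3830970525741577), 8.723966598510742) pca th 0.11299158966865662 lid z 0.06786696256865932
 strip 353 ((0.500002920627594, 0.08131580054759979), (0.10896626859903336, 0.023820172995328903), 4.654444694519043) [0.49907919 0.08152955 0.01987315]
 roofline 508 ((0.6439374685287476, 0.09779571741819382), (0.14325106143951416, 0.023748040199279785), 5.914499282836914) [0.6427204  0.09743403 0.0939543 ]
 panel top 526 ((0.4315641224384308, 0.2237832099199295), (0.012199393473565578, 0.26743531227111816), 6.101883888244629)
 lid y' range [-0.33893413 -0.0007582 ] x' [0.46619277 0.50979746 0.54681778] [23 36 35 39 38 32 37 37 33 36 37 36 35 35 37 35 33 12 27 34  0  0  0  0
  0  9 34 28 18 35 33 38 37 33 36 36 35 34 34 33 36 33 17 15 37  2  0  0
 32 33  8 18 32 34 38 33 35 34 34 36 33 35 36 33 28 12 29 16  0  0  0  0
 36 34  9 21 30 37 37 33 31 35 36 39 34 36 38 37 29 23 33 15  0  0 20 38
 22 13 27 37 35 36 37 35 34 37 33 38 38 39 35 33 35 33  2  0  0  0  0  0
  0  0  0  0  0  0  3]
 strip y' [[0.4524, 0.014], [0.5
[... 711 characters left out ...]
28, 0.07590211182832718), 88.66828155517578)
 lid y' range [-0.34323    -0.00453832] x' [0.46442654 0.50278561 0.54471115] [37 83 38 29 45 38 39 36 29 38 33 35 38 28 37 31 36 34 28 19  5  0  0  0
  0  9 69 49 28 32 30 34 24 31 29 31 27 28 27 30 26 25 30 26 24  7  1  1
 41 61 29 18 32 28 23 18 30 26 26 22 24 26 23 24 22 16 29 12  1  0  0  2
 29 48 31 20 20 20 25 20 22 20 24 17 18 22 23 19 22 13 25  5  2  0 15 48
 24 22 18 24 13 15 22 21 17 16 17 14 21 20 19 14 13 16  3  1  0  0  0  0
  0  0  0  0  0  0  3  2]
 strip y' [[0.4505, 0.0174], [0.4541, 0.0263], [0.4716, 0.0361]]
 roof [[0.5819, 0.0111], [0.6428, 0.0227], [0.7173, 0.0342]]
 panel [[0.447, 0.0359], [0.4539, 0.2047], [0.5774, 0.8667]]
```

Call:
step_arm([
  {"dp":[0,0,0],"twist":1},
  {"dp":[0,0,0],"twist":1},
  {"dp":[0,0,0],"twist":1},
  {"dp":[0,0,0],"twist":1},
  {"dp":[0,0,0],"twist":1},
  {"dp":[0,0,0],"twist":1},
  {"dp":[0,0,0],"twist":1},
  {"dp":[0,0,0],"twist":1},
  {"dp":[0,0,0],"twist":1},
  {"dp":[0,0,0],"twist":1},
  {"dp":[0,0,0],"twist":1},
  {"dp":[0,0,0],"twist":1},
], gripper=-0.26)

```text
time_s: 2.1
ee_pos: [0.1418, 0.5314, 0.2054]
eef_rot: [-3.142, -0.0, 2.04]
force: [-0.7, -0.1, -0.5]
grip_width: 0.0352
grip_force: 0.0
```

Call:
step_arm([
  {"dp":[0,0,0],"twist":1},
  {"dp":[0,0,0],"twist":1},
  {"dp":[0,0,0],"twist":1},
  {"dp":[0,0,0],"twist":1},
  {"dp":[0,0,0],"twist":1},
  {"dp":[0,0,0],"twist":0.17},
  {"dp":[0,0,0],"twist":0},
])

```text
time_s: 2.8
ee_pos: [0.1418, 0.5314, 0.2054]
eef_rot: [3.142, 0.0, 1.684]
force: [-0.2, 0.2, 0.1]
grip_width: 0.0351
grip_force: 0.0
```

Call:
step_arm([
  {"dp":[-0.5,0.2,0],"twist":0},
  {"dp":[-0.9,0.32,0],"twist":0},
  {"dp":[-0.9,0.32,0],"twist":0},
  {"dp":[-0.9,0.32,0],"twist":0},
  {"dp":[-0.9,0.32,0],"twist":0},
  {"dp":[-0.9,0.32,0],"twist":0},
  {"dp":[-0.9,0.32,0],"twist":0},
  {"dp":[-0.9,0.32,0],"twist":0},
  {"dp":[-0.9,0.32,0],"twist":0},
  {"dp":[-0.9,0.32,0],"twist":0},
  {"dp":[-0.9,0.32,0],"twist":0},
  {"dp":[-0.9,0.32,0],"twist":0},
])

```text
time_s: 4.0
ee_pos: [0.3363, 0.133, 0.2058]
eef_rot: [3.141, -0.0, 1.684]
force: [0.1, 0.9, -0.5]
grip_width: 0.0349
grip_force: 0.0
```

Call:
step_arm([
  {"dp":[-0.9,0.32,0],"twist":0},
  {"dp":[-0.9,0.32,0],"twist":0},
  {"dp":[-0.9,0.32,0],"twist":0},
  {"dp":[-0.9,0.32,0],"twist":0},
  {"dp":[-0.9,0.32,0],"twist":0},
  {"dp":[-0.9,0.32,0],"twist":0},
  {"dp":[-0.9,0.32,0],"twist":0},
  {"dp":[-0.9,0.32,0],"twist":0},
  {"dp":[-0.9,0.32,0],"twist":0},
  {"dp":[-0.9,0.32,0],"twist":0},
  {"dp":[-0.9,0.32,0],"twist":0},
  {"dp":[0,0,0],"twist":0},
])

```text
time_s: 5.2
ee_pos: [0.5204, -0.2466, 0.2045]
eef_rot: [-3.141, -0.0, 1.681]
force: [-0.8, 0.2, 0.1]
grip_width: 0.0351
grip_force: 0.0
```

Call:
step_arm([
  {"dp":[-0.77,0.2,0],"twist":0},
  {"dp":[-0.77,0.2,0],"twist":0},
  {"dp":[0,0,0.8],"twist":0},
  {"dp":[0,0,0.8],"twist":0},
  {"dp":[0,0,0.8],"twist":0},
  {"dp":[0,0,0.5],"twist":0},
  {"dp":[0,0,0],"twist":0},
])

```text
time_s: 5.9
ee_pos: [0.5413, -0.3016, 0.0867]
eef_rot: [-3.138, -0.003, 1.684]
force: [0.3, 0.0, -0.2]
grip_width: 0.035
grip_force: 0.0
```

```bash
cat >> h.py <<'E'
TH=.111;O=np.array([.5,.0815])
A=np.array([[np.cos(TH),np.sin(TH)],[-np.sin(TH),np.cos(TH)]])
def ster(P): return (np.atleast_2d(P)[:,:2]-O)@A.T
E
python3 - <<'E'
from h import *
o=ctrl.get_obs(); print(ster(o["ee_pos"]),o["ee_pos"])
a,_=ctrl.camera("side"); b,_=ctrl.camera("wrist")
save("s1.png",np.hstack([cv2.resize(a[140:330,130:330],(400,380)),cv2.resize(b,(400,300)).__class__((380,400,3),np.uint8)*0+cv2.resize(b,(400,380))]))
E
```

```text
[[-0.00140088 -0.3853061 ]] [ 0.54128894 -0.30159004  0.08669448]
```

View pics/s1.png

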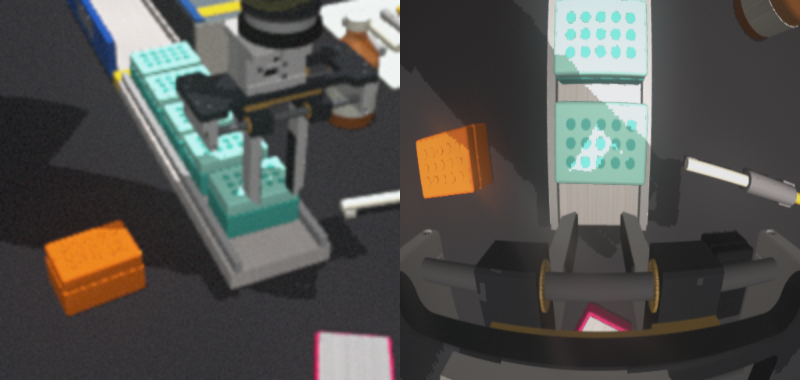

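The wrist view shows the fingers between the guides and behind box e, whose rear edge is at row 184; the fingertips are at about row 215. I'll go down and push.

Call:
step_arm([
  {"dp":[0,0.03,0.6],"twist":0},
  {"dp":[0,0,0.55],"twist":0},
  {"dp":[0.1,0,0],"twist":0},
  {"dp":[0.25,0,0],"twist":0},
  {"dp":[0.25,0,0],"twist":0},
  {"dp":[0.25,0,0],"twist":0},
  {"dp":[0.25,0,0],"twist":0},
  {"dp":[0.25,0,0],"twist":0},
  {"dp":[0.25,0,0],"twist":0},
  {"dp":[0.25,0,0],"twist":0},
  {"dp":[0.25,0,0],"twist":0},
  {"dp":[0.25,0,0],"twist":0},
])

```text
time_s: 7.2
ee_pos: [0.5332, -0.2086, 0.0435]
eef_rot: [3.142, 0.0, 1.682]
force: [0.0, -4.6, 4.1]
grip_width: 0.0344
grip_force: 2.4
```

Call:
step_arm([
  {"dp":[0.25,0,0],"twist":0},
  {"dp":[0.25,0,0],"twist":0},
  {"dp":[0.25,0,0],"twist":0},
  {"dp":[0.25,0,0],"twist":0},
  {"dp":[0.25,0,0],"twist":0},
  {"dp":[0.25,0,0],"twist":0},
  {"dp":[0.25,0,0],"twist":0},
  {"dp":[0.25,0,0],"twist":0},
  {"dp":[0.2,0,0],"twist":0},
  {"dp":[0.1,0,0],"twist":0},
  {"dp":[0,0,0],"twist":0},
])

```text
time_s: 8.3
ee_pos: [0.5228, -0.117, 0.0431]
eef_rot: [-3.141, -0.001, 1.683]
force: [-0.1, 0.8, -0.2]
grip_width: 0.0346
grip_force: 0.0
```

```bash
cat > look.py <<'E'
import sys
from h import *
o=ctrl.get_obs(); print(o["time_s"],ster(o["ee_pos"]),o["ee_pos"],o["force"])
n=sys.argv[1]
for c in ("top","side"):
    im,d=ctrl.camera(c); save(n+c+".png",im)
    v,u=np.nonzero(d>0); P=world(c,(v,u),d); R,G,B=im[v,u].astype(int).T; S=ster(P)
    m=(P[:,2]>.06)&(P[:,2]<.074)&(G>R+8)&(abs(S[:,0])<.15)&(S[:,1]>-.42)&(S[:,1]<.29)
    h,e=np.histogram(S[m,1],bins=np.arange(-.4,.29,.003))
    # runs of lid along y
    on=h>4; i=np.flatnonzero(np.diff(np.r_[0,on,0])); print(c,[(round(e[a],3),round(e[b],3)) for a,b in zip(i[::2],i[1::2])],np.median(S[m,0]).round(3))
E
python3 look.py p1
```

```text
8.3 [[ 0.00063359 -0.19979037]] [ 0.52276091 -0.11699064  0.04313509] [-0.08412302  0.82019439 -0.18295489]
top [(np.float64(-0.112), np.float64(0.11)), (np.float64(0.113), np.float64(0.17)), (np.float64(0.173), np.float64(0.191)), (np.float64(0.194), np.float64(0.209)), (np.float64(0.212), np.float64(0.215)), (np.float64(0.218), np.float64(0.278))] -0.005
side [(np.float64(-0.193), np.float64(-0.136)), (np.float64(-0.133), np.float64(-0.1)), (np.float64(-0.07), np.float64(-0.067)), (np.float64(0.011), np.float64(0.023)), (np.float64(0.026), np.float64(0.029)), (np.float64(0.032), np.float64(0.107))] -0.017
```

View pics/p1side.png

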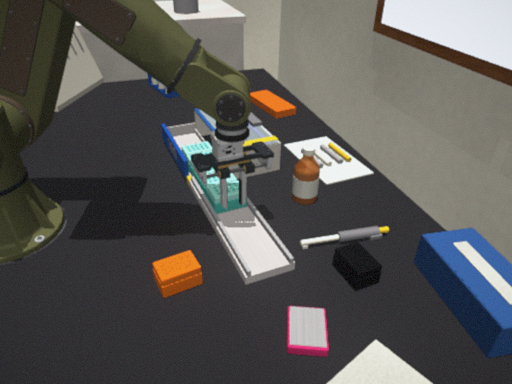

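The row is closed up, from -0.193 to +0.109 along the rail. It needs another 72 mm.

Call:
step_arm([
  {"dp":[0.1,0,0],"twist":0},
  {"dp":[0.2,0,0],"twist":0},
  {"dp":[0.2,0,0],"twist":0},
  {"dp":[0.2,0,0],"twist":0},
  {"dp":[0.2,0,0],"twist":0},
  {"dp":[0.2,0,0],"twist":0},
  {"dp":[0.2,0,0],"twist":0},
  {"dp":[0.2,0,0],"twist":0},
  {"dp":[0.1,0,0],"twist":0},
  {"dp":[0.1,0,0],"twist":0},
  {"dp":[0.05,0,0],"twist":0},
  {"dp":[0,0,0],"twist":0},
])

```text
time_s: 9.6
ee_pos: [0.5153, -0.048, 0.0435]
eef_rot: [-3.142, -0.0, 1.682]
force: [-1.5, 0.1, 0.1]
grip_width: 0.0344
grip_force: 0.0
```

Call:
step_arm([
  {"dp":[-0.2,0,0],"twist":0},
  {"dp":[-0.4,0,0],"twist":0},
  {"dp":[0,0,-0.8],"twist":0},
  {"dp":[0,0,-0.8],"twist":0},
  {"dp":[0,0,-0.8],"twist":0},
  {"dp":[0,0,-0.8],"twist":0},
  {"dp":[-0.8,0,0],"twist":0},
  {"dp":[-0.8,0,0],"twist":0},
  {"dp":[-0.8,0,0],"twist":0},
  {"dp":[0,0,0],"twist":0},
])

```text
time_s: 10.6
ee_pos: [0.5284, -0.1718, 0.1713]
eef_rot: [-3.142, 0.0, 1.678]
force: [0.6, 1.2, -0.4]
grip_width: 0.0349
grip_force: 0.0
```

```bash
python3 look.py p2; python3 -c "
import cv2,numpy as np
a=cv2.imread('pics/p2top.png')[110:260,50:350];b=cv2.imread('pics/p2side.png')[90:290,140:320]
cv2.imwrite('pics/p2.png',np.vstack([cv2.resize(a,(600,300)),cv2.resize(b,(600,300))[:,:]]))"
```

```text
10.6 [[ 1.91040512e-04 -2.54847286e-01]] [ 0.52841986 -0.17175775  0.17126886] [ 0.60161258  1.17696755 -0.42215481]
top [(np.float64(-0.124), np.float64(0.215)), (np.float64(0.218), np.float64(0.278))] -0.005
side [(np.float64(-0.124), np.float64(0.176))] -0.008
```

View pics/p2.png

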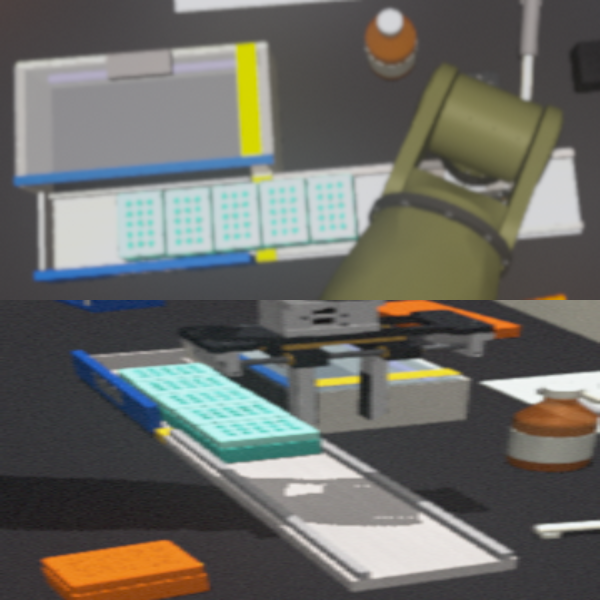

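The top view shows the joint between the third and fourth boxes on the strip at about column 260, with the strip at 253–275. It measures about -0.004, so three boxes are in the drawer and two are on the rail. Now the drawer.

Call:
step_arm([
  {"dp":[0.84,-0.23,0],"twist":0},
  {"dp":[0.84,-0.23,0],"twist":0},
  {"dp":[0.84,-0.23,0],"twist":0},
  {"dp":[0.84,-0.23,0],"twist":0},
  {"dp":[0.84,-0.23,0],"twist":0},
  {"dp":[0.84,-0.23,0],"twist":0},
  {"dp":[0.84,-0.23,0],"twist":0},
  {"dp":[0.84,-0.23,0],"twist":0},
  {"dp":[0.84,-0.23,0],"twist":0},
  {"dp":[0.84,-0.23,0],"twist":0},
  {"dp":[0.84,-0.23,0],"twist":0},
  {"dp":[0.84,-0.23,0],"twist":0},
], gripper=-1)

```text
time_s: 11.9
ee_pos: [0.373, 0.2224, 0.1717]
eef_rot: [3.141, -0.0, 1.683]
force: [0.8, 0.1, -1.2]
grip_width: 0.0004
grip_force: 0.0
```

Call:
step_arm([
  {"dp":[0,0,0],"twist":0},
  {"dp":[0,0,0],"twist":0},
])

```text
time_s: 12.1
ee_pos: [0.3737, 0.2213, 0.1715]
eef_rot: [3.142, 0.0, 1.684]
force: [0.3, 0.1, 0.2]
grip_width: 0.0008
grip_force: 0.0
```

```bash
python3 -c "
from h import *
o=ctrl.get_obs(); print(ster(o['ee_pos']),o['ee_pos'],o['force'],o['grip_width'])
b,d=ctrl.camera('wrist'); save('w2.png',b)"
```

```text
[[-0.11007412  0.1529339 ]] [0.37366247 0.22129957 0.17148607] [0.29180262 0.07768136 0.20433105] 0.0007588896804964251
```

View pics/w2.png

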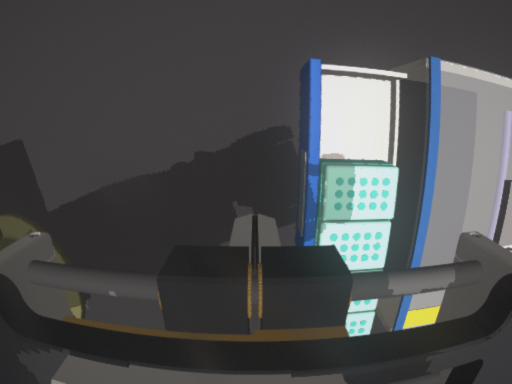

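The wrist view shows the closed fingers left of the blue panel (columns 300–320), opposite its middle and clear of it. I'll descend and push.

Call:
step_arm([
  {"dp":[0,0,0.8],"twist":0},
  {"dp":[0,0,0.8],"twist":0},
  {"dp":[0,0,0.8],"twist":0},
  {"dp":[0,0,0.75],"twist":0},
  {"dp":[0,0.3,0],"twist":0},
  {"dp":[0,0.3,0],"twist":0},
  {"dp":[0,0.15,0],"twist":0},
  {"dp":[0,0.15,0],"twist":0},
  {"dp":[0,0.15,0],"twist":0},
  {"dp":[0,0.15,0],"twist":0},
  {"dp":[0,0.15,0],"twist":0},
  {"dp":[0,0.15,0],"twist":0},
])

```text
time_s: 13.35
ee_pos: [0.4341, 0.2276, 0.0455]
eef_rot: [-3.141, 0.0, 1.682]
force: [-3.2, -1.0, 2.9]
grip_width: 0.0008
grip_force: 1.7
```

Call:
step_arm([
  {"dp":[0,0.15,0],"twist":0},
  {"dp":[0,0.15,0],"twist":0},
  {"dp":[0,0.15,0],"twist":0},
  {"dp":[0,0.15,0],"twist":0},
  {"dp":[0,0.15,0],"twist":0},
  {"dp":[0,0.15,0],"twist":0},
  {"dp":[0,0.15,0],"twist":0},
  {"dp":[0,0.15,0],"twist":0},
  {"dp":[0,0.15,0],"twist":0},
])

```text
time_s: 14.25
ee_pos: [0.4879, 0.2335, 0.0454]
eef_rot: [-3.141, 0.0, 1.682]
force: [-2.8, -2.6, 1.8]
grip_width: 0.0006
grip_force: 1.6
```

```bash
python3 look.py p3
```

```text
14.25 [[0.00481469 0.15243083]] [0.48789996 0.23352608 0.04539007] [-2.81603338 -2.57051548  1.80817003]
top [(np.float64(-0.124), np.float64(0.149))] 0.023
side [(np.float64(-0.127), np.float64(0.053)), (np.float64(0.056), np.float64(0.113)), (np.float64(0.116), np.float64(0.14)), (np.float64(0.143), np.float64(0.167)), (np.float64(0.17), np.float64(0.173))] 0.02
```

Going well: the pushing force is about 3 N. About 21 mm are left, so I'll push until the stop.

Call:
step_arm([
  {"dp":[0,0.15,0],"twist":0},
  {"dp":[0,0.15,0],"twist":0},
  {"dp":[0,0.1,0],"twist":0},
  {"dp":[0,0.05,0],"twist":0},
  {"dp":[0,0.03,0],"twist":0},
  {"dp":[0,0,0],"twist":0},
])

```text
time_s: 14.95
ee_pos: [0.5067, 0.2357, 0.0455]
eef_rot: [3.141, -0.0, 1.682]
force: [-1.6, -0.5, -0.3]
grip_width: 0.0005
grip_force: 0.2
```

Call:
step_arm([
  {"dp":[0,0.04,0],"twist":0},
  {"dp":[0,0.04,0],"twist":0},
  {"dp":[0,0,0],"twist":0},
])

```text
time_s: 15.25
ee_pos: [0.5097, 0.236, 0.0455]
eef_rot: [-3.141, 0.0, 1.682]
force: [-2.3, -0.7, 0.5]
grip_width: 0.0005
grip_force: 1.4
```

Call:
step_arm([
  {"dp":[0,0.04,0],"twist":0},
  {"dp":[0,0.04,0],"twist":0},
  {"dp":[0,0,0],"twist":0},
])

```text
time_s: 15.55
ee_pos: [0.5098, 0.236, 0.0454]
eef_rot: [-3.134, 0.001, 1.682]
force: [-28.9, -4.6, 19.0]
grip_width: 0.0008
grip_force: 14.8
```

It has hit the stop at 29 N. I'll back off and go up.

Call:
step_arm([
  {"dp":[0,-0.4,0],"twist":0},
  {"dp":[0,-0.8,0],"twist":0},
  {"dp":[0,-0.8,0],"twist":0},
  {"dp":[0,-0.4,-0.8],"twist":0},
  {"dp":[0,0,-0.8],"twist":0},
  {"dp":[0,0,-0.8],"twist":0},
  {"dp":[0,0,-0.8],"twist":0},
  {"dp":[0.8,0,0],"twist":0},
  {"dp":[0.8,0,0],"twist":0},
  {"dp":[0.8,0,0],"twist":0},
  {"dp":[0,0,0],"twist":0},
  {"dp":[0,0,0],"twist":0},
])

```text
time_s: 16.75
ee_pos: [0.4068, 0.3213, 0.1734]
eef_rot: [3.141, 0.0, 1.683]
force: [0.4, -0.6, -0.5]
grip_width: 0.0003
grip_force: 0.0
```

```bash
python3 look.py p4; python3 -c "
import cv2,numpy as np
a=cv2.imread('pics/p4top.png')[110:260,50:350];b=cv2.imread('pics/p4side.png')[90:290,140:320]
cv2.imwrite('pics/p4.png',np.vstack([cv2.resize(a,(600,300)),cv2.resize(b,(600,300))[:,:]]))"
```

```text
16.75 [[-0.06602728  0.24866566]] [0.40683382 0.32132134 0.17339357] [ 0.43354965 -0.63751754 -0.53903508]
top [(np.float64(-0.124), np.float64(0.008)), (np.float64(0.011), np.float64(0.158)), (np.float64(0.161), np.float64(0.191)), (np.float64(0.194), np.float64(0.221)), (np.float64(0.224), np.float64(0.278))] 0.025
side [(np.float64(-0.127), np.float64(0.005)), (np.float64(0.008), np.float64(0.017)), (np.float64(0.02), np.float64(0.023)), (np.float64(0.026), np.float64(0.029)), (np.float64(0.032), np.float64(0.053)), (np.float64(0.056), np.float64(0.062)), (np.float64(0.068), np.float64(0.074)), (np.float64(0.08), np.float64(0.083)), (np.float64(0.086), np.float64(0.092)), (np.float64(0.095), np.float64(0.104)), (np.float64(0.107), np.float64(0.11)), (np.float64(0.116), np.float64(0.119)), (np.float64(0.125), np.float64(0.128)), (np.float64(0.131), np.float64(0.134)), (np.float64(0.137), np.float64(0.14)), (np.float64(0.143), np.float64(0.146)), (np.float64(0.152), np.float64(0.155)), (np.float64(0.161), np.float64(0.164)), (np.float64(0.173), np.float64(0.176)), (np.float64(0.179), np.float64(0.182)), (np.float64(0.212), np.float64(0.215))] 0.017
```

View pics/p4.png

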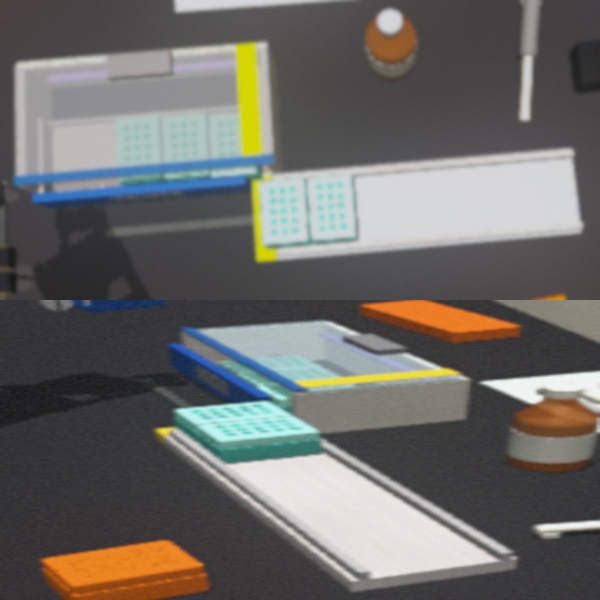

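The pictures show the drawer shut against its stop with three boxes under the clear roof. Two boxes are on the rail with the front one at the strip, and the bystanders are where they were.

```bash
python3 -c "
from station import ctrl
print(ctrl.hand_in())"
```

```text
the job is handed in; nothing more can be done
None
```

I handed the job in at about 17 s: three boxes are in the drawer, which is shut against its stop, two are on the rail, and the bottle, pipette and tin look unmoved in the camera views; no verdict came back.

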